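# Sort returned camera accessories at the rental counter

### The job

Put the returned gear back where each kind belongs, right side up as it lies now: each gray battery into its own bay of the two-bay charger, the square glass filter flat in the foam-lined filter case, the blue lens mount adapter in the free compartment of the mount tray beside the steel mount, and the chrome bubble level in the free compartment of the fittings tray beside the clamp and hex keys. The filter is glass, so set it down gently and never let it drop. Leave everything lying still, each piece fully down on the floor of its place.

Things in the scene. Friction and masses are not known exactly. Their poses are not given: they have to be found in the camera images.
- battery_large: the tall gray polymer camera battery, a block 70 (x) by 39 (y) by 60 mm high, about 0.3 kg, standing loose on the counter. Origin: centre of its underside, z up, x along its 70 mm length. Its contacts are under its middle, so it may go into the charger either way round.
- battery_small: the low gray polymer camera battery, a block 70 (x) by 39 (y) by 40 mm high, about 0.2 kg, otherwise like the tall one. Origin: centre of its underside, z up, x along its 70 mm length. Either way round.
- filter: square smoked glass filter in a steel frame, 56 x 56 mm and 10 mm thick, about 80 g, lying flat and loose on the counter. Origin: centre of its underside, z up, x and y square to its edges. It can be gripped across two parallel edges of the frame.
- adapter: blue anodized lens mount adapter, a ring lying flat: outer diameter 62 mm up to 26 mm high, then a narrower steel flange of 56 mm up to 30 mm; bore 46 mm; about 0.16 kg. Origin: centre of its underside, z up.
- level: chrome bubble level, a round puck of 38 mm diameter, straight sides up to 20 mm, with a greenish vial window on top, 24 mm high in all, about 0.12 kg. Origin: centre of its underside, z up.
- charger: fixed black charger, 116 (x) by 150 (y) mm, with two bays side by side centred at x = 0, y = +38 and -38 mm. Each bay: 88 (x) by 58 (y) mm inside, floor 14 mm above the counter, rim top at 18 mm; batteries lie lengthwise along x. A header with lamps, 30 mm high, spans x = 44 to 64 mm. Origin: midway between the bays, at counter height, z up.
- filter_case: fixed open aluminium filter case without lid, lined with black foam, 96 (x) by 142 (y) mm outside, one compartment 84 (x) by 130 (y) mm inside, floor 6 mm above the counter, walls up to 16 mm. Origin: centre of its underside, z up. There is more room for fingers beside the filter along y than along x.
- mount_tray: fixed black tray, outside 94 (x) by 157 (y) mm, floor 4 mm and walls 14 mm above the counter. Free compartment 84 (x) by 82 (y) mm, centred at x = 0, y = +32.5 mm; the other, centred at y = -43.5 mm, holds a fixed steel mount ring, 52 mm wide, top at 26 mm, so set the adapter down with fingers on its +x and -x sides. Origin: centre of the tray's underside, z up.
- fittings_tray: fixed gray metal tray, outside 100 (x) by 135 (y) mm, floor 4 mm and walls 14 mm above the counter. Free compartment 90 (x) by 64 (y) mm, centred at x = 0, y = -35.5 mm, finger room on +x and -x of the level; the other (y = 1.5 to 57.5 mm) holds a fixed rod clamp and hex keys, up to 26 mm high. Origin: on the underside, 5 mm to +y of the tray's middle, z up.
Things that resemble listed ones, but are neither listed nor needed, are in the scene too. Leave any brown look-alike of the filter alone. What is shaped like the adapter but turquoise is not meant.

How it is judged:
By the outcome, as a careful person would: the job done as asked, in the order asked, and still so for the second after the job is handed in, with the robot touching nothing.
It also fails if it takes over 112 s, if anything falls off the work surface, if the arm or the gripper's body presses on something with over 40 N, if the wrist force passes 120 N, or if a joint passes its speed limit or range.

### The arm

A 6-joint arm with a two-finger parallel gripper is mounted at the origin on the work surface. World frame = base frame: x ahead of the robot, y to its left, z up, the work surface at z = 0. Lengths are in m, angles in rad, forces in N, time in s.
With the tool pointing down it reaches from about 0.35 to 0.975 m from the base axis. Payload 4.9 kg.
Tool frame: the origin (TCP) lies at the very end of the fingers, on their centre line; the grasp point (between the pads) lies 19 mm behind it; z points along the fingers, y is the line along which they close (so a half turn about z gives the same grasp; the last joint's range is limited). The gripper opens to 85 mm and grips with 20 to 120 N. Pads are 22 mm wide; open, the fingers measure 114 mm over their backs; the gripper's body (76 mm by 85 mm) begins 54 mm behind the grasp point. The pads swing forward as they close: fully open they stand 13 mm farther back than shut.
Start: joints at [1.206, 0.053, 1.613, -0, 1.476, -0.119], TCP at [0.152, 0.606, 0.231] pointing down, gripper open.
Joint ranges: [-3.01, 3.01], [-1.01, 2.22], [0.06, 2.58], [-1.02, 4.17], [0.09, 2.62], [-3.14, 3.14]. Speed limits (rad/s): [2.57, 2.57, 3.14, 3.14, 3.14, 3.14].

### API

Orientations are given as a unit quaternion [w, x, y, z].
In Python, from plant import * gives the robot as it stands.
- The arm moves only by the tool jog_arm, never from a script. Its argument "moves" is a list that holds one entry, the list of rows, each a list of 7 numbers: the finger opening in cm, from 0 to 8.54, then the shift along the tool's x, y, z in cm, then the turn, a rotation vector about the tool's x, y, z in rad. A call has 1 to 20 rows; each row shifts and turns the commanded pose from where the row before left it, along the tool's axes as they then stand; what a row does not reach is not made up. A row lasts 1/12 s, in which the tool goes at most 41.7 mm and 7.16 degrees, less where a joint would pass 70% of its speed; a pose out of reach is approached as far as the arm can. A call is refused whole if a number of a shift passes 4.17 or a number of a turn 0.125, either way. A call with a gripper value outside its range is refused whole. The fingers move at their own pace and stop on an object; the grip force is fixed at half the most. Time passes only in rows, so rows that do not move let the fingers close. It gives the time, the measured TCP pose, the force, the opening and the grip force at its end, in the units of the state.
- state(): the state, without advancing time (a new reading comes with each control period).
- grab_frame(name): name is "scene" or "side" or "wrist"; returns a dict with "color" (480x640x3 uint8, blue, green, red), "depth" (480x640 float32, m along the optical axis (not along the pixel's ray), 0 where there is no reading), "fx", "fy", "cx", "cy" (pixels), "k1" (the pictures are not rectified: a ray, as slopes to the right and down, at radius r is drawn at 1 + k1 r^2 times it, then the intrinsics apply), "R" (3x3) and "t" (3): a world point X has camera coordinates R X + t. Camera axes: x right, y down, z forward; pixel columns grow to the right and rows downward; lengths in m; the calibration is good to about 2 mm. A picture is of the moment at which its call begins.
- job_done(): hands the job in; it is judged then, once.
Trained networks look in a picture, given as the dict that the camera call returned (one of the last four; its "shot" number tells which), for a name from the list of things; names that differ only in an ending like _2 or _b are one class to them, and where a whole thing is asked for, a point or a joint stands for the part that bears it (a point fixed in the world has none). Each returns a list of dicts, best first, with "p" (0 to 1); they miss things now and then, are a little off and sometimes report something else, mostly with a low value. They report only what shows in the picture. A call takes as long as a camera call. They do not tell look-alikes from the thing itself.
- recognise(name, picture): "rect" ([centre column, centre row, width, height] in pixels, round what is visible of it).
- regions_of(name, picture): "pixels" (480x640 bool, what is visible of it) and "rect" ([centre column, centre row, width, height] in pixels, round what is visible of it).
The state is a dict: "time": time; "joint_pos": joint angles; "joint_vel": joint speeds; "joint_efforts": joint torques, N m; "tool_pos": TCP position; "tool_rot": TCP orientation; "contact_force": force on the tool from outside, world axes, zero at the start; "ft_torque": the same for the moment, N m; "gripper_width": opening from 0.0 (shut) to 1.0 (fully open); "grasp_force": force on a finger pad.
Only numpy, scipy, OpenCV 4.12 (cv2) and the standard library are available. Lean on these libraries where they do the work, as an engineer would, in place of code of your own. Each camera call takes 0.05 s, during which the arm holds its last target. There are 200 camera calls.

## Working session

There is one attempt and no reset: what is moved stays moved. The work goes in short steps, Python scripts to look and compute and a tool call to move; the robot and the scene stay as the last step left them, time stands still between calls to the robot, and variables do not carry over. Pictures are saved under pics/ and viewed, at most 14 in all, crops included, and the job is handed in when it is done.

Besides the shell and the picture viewer there is one more tool, called after "Emit:" by a JSON object that holds its "name" and its "arguments", one argument or row to a line. jog_arm: Moves the arm, as the interface text tells. Its arguments: {"type":"object","properties":{"moves":{"type":"array"}},"required":["moves"]}

```bash
ls; mkdir -p pics; python3 - <<'E'
from plant import *
import cv2,pickle
F={n:grab_frame(n) for n in("scene","side")}
pickle.dump(F,open("f0.pkl","wb"))
for n,f in F.items(): cv2.imwrite(f"pics/{n}0.png",f["color"])
s=state();print(s)
E
```

```text
pics
{'time': 0.1, 'joint_pos': array([ 1.20601021e+00,  5.33222970e-02,  1.61417392e+00,  1.12220665e-05,
        1.47600124e+00, -1.18991952e-01]), 'joint_vel': array([ 0.00037746, -0.00271614, -0.00259816, -0.0001567 ,  0.00096441,
        0.0018968 ]), 'joint_efforts': array([-9.61564729e-04, -3.94908857e+01, -3.71360028e+01, -1.79966896e-04,
        4.00759396e-03,  2.78465230e-06]), 'tool_pos': array([0.15186568, 0.60568007, 0.23015617]), 'tool_rot': array([-2.33557824e-04,  1.22588424e-01,  9.92457138e-01, -9.23334968e-04]), 'contact_force': array([ 0.1838273,  0.3517402, -0.0661689]), 'ft_torque': array([-0.05138731,  0.03269394, -0.02770718]), 'grasp_force': 0.0, 'gripper_width': 1.0014233442384413}
```

View pics/scene0.png

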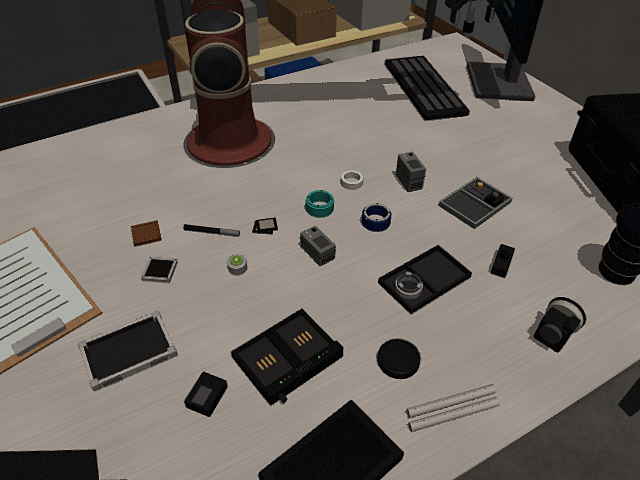

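View pics/side0.png

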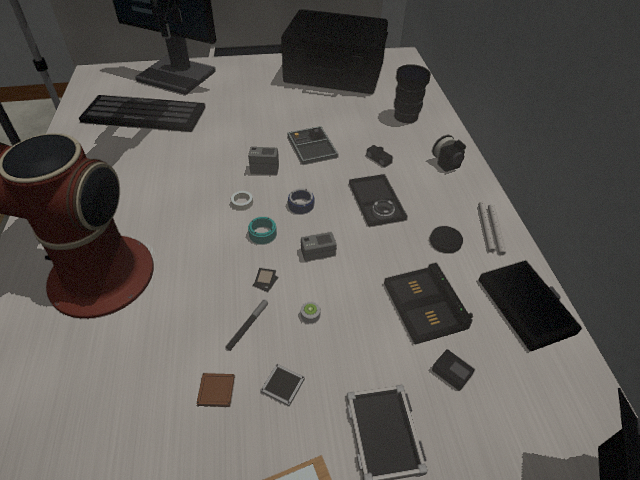

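The scene view shows:

| Thing | Pixel |
|---|---|
| Charger | (288,353) |
| Filter case | (128,350) |
| Mount tray | (425,278) |
| Fittings tray | (476,202) |
| Batteries | (411,170), (318,244) |
| Glass filter | (160,269) |
| Blue adapter | (376,216) |
| Level | (237,263) |

Possible mix-ups:
- Filter: brown square (146,233) or memory card (265,226).
- Adapter: turquoise ring (320,203) or white ring (351,180).
- Batteries: black block (206,393).
- Filter case: black tablet (332,450).

I'm choosing by the colours in the description.

```bash
cat > h.py <<'E'
from plant import *
import numpy as np, cv2
def cloud(f,mask=None):
    v,u=np.nonzero((f["depth"]>0)&(mask if mask is not None else True))
    K=np.array([[f["fx"],0,f["cx"]],[0,f["fy"],f["cy"]],[0,0,1]])
    n=cv2.undistortPoints(np.c_[u,v].astype(float)[:,None],K,np.array([f["k1"],0,0,0,0.]))[:,0]
    d=f["depth"][v,u]
    P=(np.c_[n*d[:,None],d]-f["t"])@f["R"]
    return P,f["color"][v,u]
def topo(P,lo,hi):
    Q=P[(P[:,2]>lo)&(P[:,2]<hi)]
    (c,s,a)=cv2.minAreaRect((Q[:,:2]*1000).astype(np.float32))
    return len(Q),np.round(Q.mean(0)*1000,1),np.round(c,1),np.round(s,1),round(a,1)
E
python3 - <<'E'
from h import *
names=["battery_large","battery_small","filter","adapter","level","charger","filter_case","mount_tray","fittings_tray"]
for cam in("scene","side"):
    f=grab_frame(cam); print(cam,"cam at",np.round(-f["R"].T@f["t"],2))
    for n in names:
        for r in regions_of(n,f):
            if r["p"]<.3: continue
            P,C=cloud(f,r["pixels"])
            if len(P)<10: print(n,"few");continue
            zt=np.percentile(P[:,2],97)
            print(n,round(r["p"],2),np.round(r["rect"]).astype(int),"bgr",C.mean(0).astype(int),"z",np.round(np.percentile(P[:,2],[3,50,97])*1000),"top",*topo(P,zt-.006,zt+.004))
E
```

```text
scene cam at [ 1.12 -0.36  0.78]
battery_large 0.88 [409 169  26  37] bgr [42 45 46] z [ 7. 46. 62.] top 322 [364.6 299.8  60.1] [362.4 300.9] [40.  68.5] 78.6
battery_large 0.44 [238 266  17  19] bgr [77 98 94] z [ 4. 20. 26.] top 186 [ 422.3 -152.8   22.8] [ 420.7 -152.8] [36.1 34.9] 77.9
battery_small 0.67 [317 246  34  41] bgr [47 50 51] z [ 5. 38. 42.] top 499 [460.3   3.9  39.9] [458.    4.7] [73.3 39.7] 6.5
filter 0.94 [147 233  27  26] bgr [24 42 73] z [ 2.  9. 12.] top 461 [ 241.6 -281.8    9. ] [ 240.2 -281.4] [54.8 59.4] 82.3
filter 0.68 [161 267  38  21] bgr [50 53 55] z [ 3.  8. 12.] top 644 [ 355.  -288.6    8.6] [ 354.8 -288.2] [58.7 59.3] 54.9
adapter 0.83 [317 203  29  31] bgr [64 70 25] z [ 1. 20. 31.] top 203 [345.3  72.1  28.7] [343.6  73.5] [57.6 60. ] 68.1
adapter 0.73 [376 215  30  29] bgr [49 33 29] z [ 4. 20. 31.] top 196 [441.9 154.4  28.5] [439.4 156.3] [55.5 58.5] 88.7
level 0.83 [238 267  14  15] bgr [75 97 93] z [ 3. 20. 26.] top 169 [ 423.1 -152.2   23. ] [ 420.9 -151.5] [32.8 35.6] 67.7
charger 0.79 [288 358 114  94] bgr [20 22 24] z [ 8. 16. 31.] top 
[... 1721 characters left out ...]
.9 -160.3   31.5] [ 695.6 -154.3] [ 21.8 149.5] 10.4
charger 0.45 [386 432  80  96] bgr [66 68 71] z [ 5.  9. 19.] top 1854 [ 510.8 -400.4   17.2] [ 510.4 -394.7] [144.7 104.8] 89.5
filter_case 0.6 [386 433  78  95] bgr [65 68 70] z [ 5.  9. 19.] top 1831 [ 510.5 -401.4   17.2] [ 510.7 -395. ] [144.1 105.5] 89.5
mount_tray 0.87 [378 200  59  51] bgr [54 56 58] z [ 3.  8. 25.] top 157 [626.1 101.3  23.9] [630.7 125.9] [93.8 49.4] 79.4
fittings_tray 0.76 [312 144  50  38] bgr [63 67 67] z [ 4.  9. 22.] top 185 [502.1 395.   18.9] [495.4 381.2] [ 98.7 135.1] 11.7
fittings_tray 0.36 [430 302  90  76] bgr [43 46 49] z [ 5. 17. 33.] top 652 [ 696.  -160.5   31.5] [ 695.6 -154.3] [ 21.8 149.5] 10.4
```

```bash
python3 - <<'E'
from h import *
import pickle
F=pickle.load(open("f0.pkl","rb"))
def crop(f,u,v,h=38): return cv2.resize(f["color"][v-h:v+h,u-h:u+h],(190,190),interpolation=cv2.INTER_CUBIC)
row=lambda n,L:np.hstack([crop(F[n],*p) for p in L])
cv2.imwrite("pics/crop.png",np.clip(np.vstack([row("scene",[(411,170),(318,244),(160,269),(376,216)]),row("side",[(263,160),(318,245),(283,385),(301,201)]),row("scene",[(237,263),(476,202),(425,278),(288,353)])])*1.6,0,255).astype(np.uint8))
for n,f in F.items():
    P,C=cloud(f); print(n)
    for nm,c,r,lo,hi in[("charger",(645,-160),.115,.012,.04),("mount",(640,130),.105,.010,.02),("fit",(498,385),.095,.010,.02),("case",(510,-395),.1,.012,.022),("adapter",(441,155),.05,.022,.04)]:
        Q=P[np.hypot(*(P[:,:2]-np.array(c)/1000).T)<r]
        print(nm,*topo(Q,lo,hi))
    # ring / clamp high points
    for nm,c,r,lo in[("mount",(640,130),.1,.021),("fit",(498,385),.085,.018)]:
        Q=P[np.hypot(*(P[:,:2]-np.array(c)/1000).T)<r]; print(nm,"high",*topo(Q,lo,.05))
E
```

```text
scene
charger 5438 [ 653.4 -162.8   18.6] [ 656.8 -177.4] [130.1 190.4] 9.0
mount 968 [627.8 131.8  13.7] [621.2 149.4] [ 97.1 159.1] 6.8
fit 718 [498.6 391.6  13.9] [495.  385.3] [102.7 139.9] 11.4
case 1542 [ 513.5 -395.2   15.8] [ 509.  -392.9] [106.9 145.1] 0.6
adapter 293 [441.4 155.5  27.3] [440.1 155.9] [59.9 60.3] 17.9
mount high 160 [626.9 107.   23.9] [626.3 107.9] [44.7 45.2] 31.5
fit high 98 [513.  423.2  21.4] [485.1 419.5] [84.5 35.6] 13.3
side
charger 4058 [ 651.  -166.5   19.6] [ 655.2 -177.7] [129.9 188.4] 12.0
mount 660 [623.7 130.   14.8] [622.4 147.1] [ 96.4 163.4] 5.9
fit 515 [494.9 385.5  14.7] [495.9 383.6] [102.6 142.9] 10.6
case 1925 [ 511.1 -400.5   17.1] [ 510.3 -395.6] [105.6 145.1] 0.6
adapter 262 [438.1 151.1  28.5] [438.7 152.2] [59.2 59.5] 34.1
mount high 113 [625.5 103.3  25.1] [626.7 104.3] [46.  45.2] 64.2
fit high 108 [507.7 414.5  21.4] [495.9 380.7] [ 95.5 132.7] 11.9
```

View pics/crop.png

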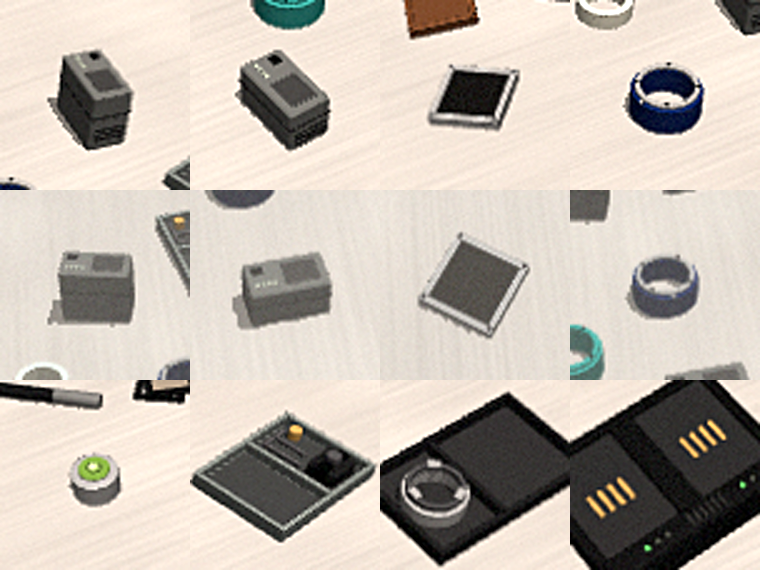

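Crop confirms the choices: tall battery (scene 411,170), low battery (318,244), steel-framed dark filter (160,269), blue ring (376,216), chrome level (237,263). The header with lamps is on the charger's +x side, and the steel ring and clamp are at the ends I expected.

```bash
cat > go.py <<'E'
# go.py x y z(mm) tool-y-angle(deg) [n]: per-row shift/turn from the present pose
import sys
from plant import *
import numpy as np
from scipy.spatial.transform import Rotation as Ro
s=state(); p=s["tool_pos"]; q=s["tool_rot"]; R0=Ro.from_quat(np.r_[q[1:],q[0]])
print("t",round(s["time"],2),"pos",np.round(p*1000,1),"tooly",np.round(np.degrees(np.arctan2(*R0.as_matrix()[1::-1,1])),1),"open",round(s["gripper_width"]*85,1),"F",np.round(s["contact_force"],1),"grip",round(s["grasp_force"],1))
def plan(x,y,z,a,n=0):
    for a in(a,a-180,a+180):
        ya=np.array([np.cos(np.radians(a)),np.sin(np.radians(a)),0]);za=np.array([0,0,-1.])
        T=Ro.from_matrix(np.c_[np.cross(ya,za),ya,za]); w=(R0.inv()*T).as_rotvec()
        if np.linalg.norm(w)<np.pi/2+.01: break
    d=np.array([x,y,z])/1000-p
    n=int(n) or int(max(np.ceil(np.linalg.norm(d)/.035),np.ceil(np.linalg.norm(w)/.11),1))
    S=sum((R0*Ro.from_rotvec(w*k/n)).as_matrix() for k in range(n))
    print("n",n,"shift cm",np.round(np.linalg.solve(S,d)*100,3),"turn",np.round(w/n,4),"| total cm",np.round(T.inv().apply(d)*100,2))
if len(sys.argv)>1: plan(*map(float,sys.argv[1:]))
E
python3 go.py 361.6 299 150 77.7
```

```text
t 1.1 pos [152.1 606.2 231.3] tooly 75.9 open 85.1 F [-0.3  0.7 -0.2] grip 0.0
n 11 shift cm [-2.495 -2.281  0.739] turn [-0.     -0.     -0.0028] | total cm [-27.02 -25.55   8.13]
```

Emit:
{"name": "jog_arm", "arguments": {
  "moves": [
    [[8.5, -2.5, -2.28, 0.74, 0, 0, -0.003], [8.5, -2.5, -2.28, 0.74, 0, 0, -0.003], [8.5, -2.5, -2.28, 0.74, 0, 0, -0.003], [8.5, -2.5, -2.28, 0.74, 0, 0, -0.003], [8.5, -2.5, -2.28, 0.74, 0, 0, -0.003], [8.5, -2.5, -2.28, 0.74, 0, 0, -0.003], [8.5, -2.5, -2.28, 0.74, 0, 0, -0.003], [8.5, -2.5, -2.28, 0.74, 0, 0, -0.003], [8.5, -2.5, -2.28, 0.74, 0, 0, -0.003], [8.5, -2.5, -2.28, 0.74, 0, 0, -0.003], [8.5, -2.5, -2.28, 0.74, 0, 0, -0.003], [8.5, 0, 0, 0, 0, 0, 0], [8.5, 0, 0, 0, 0, 0, 0]]
  ]
}}

```text
time: 2.18
tool_pos: [0.3629, 0.298, 0.1496]
tool_rot: [-0.0, 0.108, 0.994, -0.0]
contact_force: [0.8, -0.3, -0.2]
gripper_width: 0.995
grasp_force: 0.0
```

```bash
python3 go.py 361.6 299 20 77.7; python3 - <<'E'
from h import *
f=grab_frame("wrist"); cv2.imwrite("pics/w1.png",f["color"]); P,C=cloud(f)
print(len(P)); Q=P[np.hypot(P[:,0]-.3616,P[:,1]-.299)<.06]; print(np.percentile(Q[:,2],[5,50,95]) if len(Q) else 0,topo(Q,.05,.068))
E
```

```text
t 2.18 pos [362.9 298.  149.6] tooly 77.6 open 84.6 F [ 0.8 -0.3 -0.2] grip 0.0
n 4 shift cm [0.037 0.019 3.24 ] turn [-0.     -0.0002 -0.0005] | total cm [ 0.15  0.07 12.96]
306000
[-0.00073254  0.20748494  0.236081  ] (7125, array([356.2, 298.8,  59.6]), array([358.4, 298.4]), array([39.1, 69.8]), 79.3)
```

View pics/w1.png

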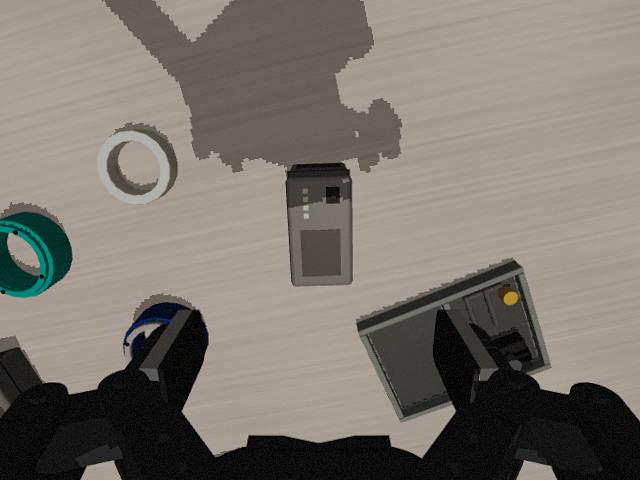

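Wrist view: the tall battery stands upright at (320,225), clear of the neighbours. Descending.

Emit:
{"name": "jog_arm", "arguments": {
  "moves": [
    [[8.5, 0.13, 0.02, 3, 0, 0, -0.006], [8.5, 0.13, 0.02, 3, 0, 0, -0.006], [8.5, 0, 0, 3, 0, 0, 0], [8.5, 0, 0, 2, 0, 0, 0], [8.5, 0, 0, 1.5, 0, 0, 0], [8.5, 0, 0, 0.4, 0, 0, 0], [3, 0, 0, 0, 0, 0, 0], [3, 0, 0, 0, 0, 0, 0], [3, 0, 0, 0, 0, 0, 0], [3, 0, 0, 0, 0, 0, 0], [3, 0, 0, 0, 0, 0, 0], [3, 0, 0, 0, 0, 0, 0], [3, 0, 0, 0, 0, 0, 0], [3, 0, 0, 0, 0, 0, 0]]
  ]
}}

```text
time: 3.4
tool_pos: [0.3612, 0.301, 0.0228]
tool_rot: [0.001, 0.1, 0.995, 0.001]
contact_force: [-0.5, 1.1, 6.8]
gripper_width: 0.449
grasp_force: 61.9
```

```bash
python3 go.py 648.9 -199.4 170 99.7
```

```text
t 3.4 pos [361.2 301.   22.8] tooly 78.5 open 38.2 F [-0.5  1.1  6.8] grip 61.9
n 18 shift cm [-1.681 -2.752 -0.819] turn [ 0.0001  0.0001 -0.0206] | total cm [-19.92 -54.17 -14.72]
```

Emit:
{"name": "jog_arm", "arguments": {
  "moves": [
    [[3, 0, 0, -4, 0, 0, 0], [3, 0, 0, -4, 0, 0, 0], [3, 0, 0, -4, 0, 0, 0], [3, -1.78, -2.91, 0, 0, 0, -0.0218], [3, -1.78, -2.91, 0, 0, 0, -0.0218], [3, -1.78, -2.91, 0, 0, 0, -0.0218], [3, -1.78, -2.91, 0, 0, 0, -0.0218], [3, -1.78, -2.91, 0, 0, 0, -0.0218], [3, -1.78, -2.91, 0, 0, 0, -0.0218], [3, -1.78, -2.91, 0, 0, 0, -0.0218], [3, -1.78, -2.91, 0, 0, 0, -0.0218], [3, -1.78, -2.91, 0, 0, 0, -0.0218], [3, -1.78, -2.91, 0, 0, 0, -0.0218], [3, -1.78, -2.91, 0, 0, 0, -0.0218], [3, -1.78, -2.91, 0, 0, 0, -0.0218], [3, -1.78, -2.91, 0, 0, 0, -0.0218], [3, -1.78, -2.91, 0, 0, 0, -0.0218], [3, -1.78, -2.91, 0, 0, 0, -0.0218], [3, -1.78, -2.91, 0, 0, 0, -0.0218], [3, -1.78, -2.91, 0, 0, 0, -0.0218]]
  ]
}}

```text
time: 5.07
tool_pos: [0.6476, -0.2009, 0.1393]
tool_rot: [-0.001, -0.085, 0.996, 0.001]
contact_force: [-0.1, -0.1, -2.1]
gripper_width: 0.451
grasp_force: 62.3
```

Emit:
{"name": "jog_arm", "arguments": {
  "moves": [
    [[3, 0, 0, 0, 0, 0, 0], [3, 0, 0, 0, 0, 0, 0]]
  ]
}}

```text
time: 5.23
tool_pos: [0.6474, -0.2008, 0.1391]
tool_rot: [-0.001, -0.084, 0.996, 0.001]
contact_force: [-0.6, -0.2, -3.4]
gripper_width: 0.454
grasp_force: 62.4
```

```bash
python3 go.py 648.9 -199.4 40 99.7; python3 - <<'E'
from h import *
f=grab_frame("wrist"); cv2.imwrite("pics/w2.png",f["color"]); P,C=cloud(f)
Q=P[np.hypot(P[:,0]-.6425,P[:,1]+.162)<.12]
print("header",topo(Q,.025,.035)); print("rim",topo(Q,.0165,.021))
E
```

```text
t 5.23 pos [ 647.4 -200.8  139.1] tooly 99.6 open 38.6 F [-0.6 -0.2 -3.4] grip 62.4
n 3 shift cm [-0.062  0.034  3.302] turn [ 0.0006 -0.0008 -0.0006] | total cm [-0.17  0.11  9.91]
header (2226, array([ 685.8, -111.1,   29.2]), array([ 688. , -114.2]), array([20.5, 67.8]), 9.2)
rim (7088, array([ 617.1, -161. ,   17.8]), array([ 641.7, -184.9]), array([ 97.2, 194.2]), 9.3)
```

View pics/w2.png

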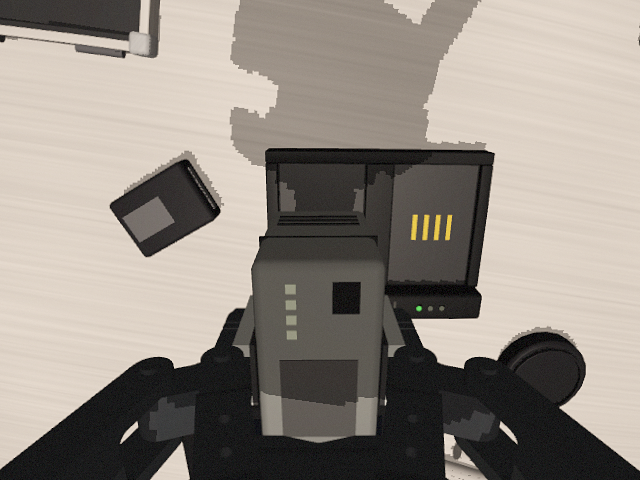

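Wrist view: battery held upright at (318,350) over the free left bay, and the other bay is open at (432,225). Lowering.

Emit:
{"name": "jog_arm", "arguments": {
  "moves": [
    [[3, -0.06, 0, 3, 0, 0, 0], [3, -0.06, 0, 3, 0, 0, 0], [3, 0, 0, 2.4, 0, 0, 0], [3, 0, 0, 1, 0, 0, 0], [3, 0, 0, 0.4, 0, 0, 0], [3, 0, 0, 0.2, 0, 0, 0], [3, 0, 0, 0, 0, 0, 0], [3, 0, 0, 0, 0, 0, 0]]
  ]
}}

```text
time: 5.95
tool_pos: [0.6503, -0.1998, 0.0433]
tool_rot: [0.002, -0.085, 0.996, -0.001]
contact_force: [0.2, -0.6, -3.3]
gripper_width: 0.446
grasp_force: 62.4
```

Emit:
{"name": "jog_arm", "arguments": {
  "moves": [
    [[3, 0, 0, 0.3, 0, 0, 0], [3, 0, 0, 0.2, 0, 0, 0], [3, 0, 0, 0.1, 0, 0, 0], [3, 0, 0, 0, 0, 0, 0], [3, 0, 0, 0, 0, 0, 0]]
  ]
}}

```text
time: 6.37
tool_pos: [0.6499, -0.1999, 0.0368]
tool_rot: [0.001, -0.085, 0.996, -0.001]
contact_force: [-1.7, -0.5, 5.7]
gripper_width: 0.451
grasp_force: 63.4
```

Emit:
{"name": "jog_arm", "arguments": {
  "moves": [
    [[5.4, 0, 0, 0, 0, 0, 0], [5.4, 0, 0, 0, 0, 0, 0], [5.4, 0, 0, 0, 0, 0, 0], [5.4, 0, 0, 0, 0, 0, 0], [5.4, 0, 0, -1, 0, 0, 0], [5.4, 0, 0, -3, 0, 0, 0], [5.4, 0, 0, -4, 0, 0, 0], [5.4, 0, 0, -4, 0, 0, 0]]
  ]
}}

```text
time: 7.03
tool_pos: [0.6479, -0.1989, 0.1552]
tool_rot: [-0.001, -0.085, 0.996, 0.001]
contact_force: [1.4, -0.4, -0.1]
gripper_width: 0.634
grasp_force: 0.0
```

```bash
python3 go.py 458 3.6 130 96.6; python3 - <<'E'
from h import *
f=grab_frame("wrist"); cv2.imwrite("pics/w3.png",f["color"]); P,C=cloud(f)
Q=P[np.hypot(P[:,0]-.6489,P[:,1]+.1994)<.06]; print(topo(Q,.065,.082))
for n in("scene","side"):
    f=grab_frame(n);P,C=cloud(f);Q=P[np.hypot(P[:,0]-.6489,P[:,1]+.1994)<.06]; print(n,topo(Q,.065,.082))
E
```

```text
t 7.03 pos [ 647.9 -198.9  155.2] tooly 99.7 open 53.9 F [ 1.4 -0.4 -0.1] grip 0.0
n 8 shift cm [1.98  2.849 0.321] turn [ 0.0002 -0.0003  0.0068] | total cm [16.54 22.3   2.52]
(7458, array([ 645.4, -202.3,   73.6]), array([ 647.9, -201.9]), array([69.8, 39.1]), 10.0)
scene (987, array([ 652. , -200.1,   73.4]), array([ 648.9, -198.8]), array([71.7, 39.9]), 10.5)
side (774, array([ 647.8, -204.4,   75.2]), array([ 648.6, -201.3]), array([70.9, 40.2]), 10.7)
```

Tall battery is in its bay: top at 74 mm, centred within 1–2 mm, aligned. Next the low one.

Emit:
{"name": "jog_arm", "arguments": {
  "moves": [
    [[8.5, 1.98, 2.85, 0, 0, 0, 0.007], [8.5, 1.98, 2.85, 0, 0, 0, 0.007], [8.5, 1.98, 2.85, 0, 0, 0, 0.007], [8.5, 1.98, 2.85, 0, 0, 0, 0.007], [8.5, 1.98, 2.85, 0, 0, 0, 0.007], [8.5, 1.98, 2.85, 0, 0, 0, 0.007], [8.5, 1.98, 2.85, 0, 0, 0, 0.007], [8.5, 1.98, 2.85, 0.3, 0, 0, 0.007], [8.5, 0, 0, 0, 0, 0, 0], [8.5, 0, 0, 0, 0, 0, 0], [8.5, 0, 0, 0, 0, 0, 0]]
  ]
}}

```text
time: 8.1
tool_pos: [0.4592, 0.0032, 0.1517]
tool_rot: [0.0, -0.057, 0.998, -0.0]
contact_force: [-0.5, -0.3, -0.0]
gripper_width: 0.99
grasp_force: 0.0
```

```bash
python3 - <<'E'
from h import *
f=grab_frame("wrist"); P,C=cloud(f)
Q=P[np.hypot(P[:,0]-.458,P[:,1]-.0036)<.055]; print(topo(Q,.033,.045))
E
python3 go.py 458 3.6 16 96.6
```

```text
(6017, array([454.2,   2.1,  39.6]), array([456.3,   2.4]), array([69.9, 39.1]), 6.5)
t 8.15 pos [459.7   2.8 152. ] tooly 96.5 open 84.7 F [-0.2  0.5 -0.3] grip 0.0
n 4 shift cm [0.039 0.025 3.4  ] turn [-0.0001  0.0001 -0.0004] | total cm [ 0.16  0.1  13.6 ]
```

Emit:
{"name": "jog_arm", "arguments": {
  "moves": [
    [[8.5, 0.12, 0, 3.3, 0, 0, 0], [8.5, 0.12, 0, 3.3, 0, 0, 0], [8.5, 0, 0, 3.3, 0, 0, 0], [8.5, 0, 0, 2.2, 0, 0, 0], [8.5, 0, 0, 1, 0, 0, 0], [8.5, 0, 0, 0.4, 0, 0, 0], [3, 0, 0, 0, 0, 0, 0], [3, 0, 0, 0, 0, 0, 0], [3, 0, 0, 0, 0, 0, 0], [3, 0, 0, 0, 0, 0, 0], [3, 0, 0, 0, 0, 0, 0], [3, 0, 0, 0, 0, 0, 0], [3, 0, 0, 0, 0, 0, 0], [3, 0, 0, 0, 0, 0, 0]]
  ]
}}

```text
time: 9.32
tool_pos: [0.4587, 0.0028, 0.019]
tool_rot: [0.002, -0.057, 0.998, -0.0]
contact_force: [0.0, -0.4, 6.9]
gripper_width: 0.444
grasp_force: 63.0
```

```bash
python3 go.py 635.5 -125.4 130 99.7
```

```text
t 9.32 pos [458.7   2.8  19. ] tooly 96.5 open 37.8 F [ 0.  -0.4  6.9] grip 63.0
n 7 shift cm [-2.255 -2.161 -1.58 ] turn [-0.0002  0.0005 -0.0079] | total cm [-15.27 -15.61 -11.1 ]
```

Emit:
{"name": "jog_arm", "arguments": {
  "moves": [
    [[3, 0, 0, -3.7, 0, 0, 0], [3, 0, 0, -3.7, 0, 0, 0], [3, 0, 0, -3.7, 0, 0, 0], [3, -2.25, -2.16, 0, 0, 0, -0.008], [3, -2.25, -2.16, 0, 0, 0, -0.008], [3, -2.25, -2.16, 0, 0, 0, -0.008], [3, -2.25, -2.16, 0, 0, 0, -0.008], [3, -2.25, -2.16, 0, 0, 0, -0.008], [3, -2.25, -2.16, 0, 0, 0, -0.008], [3, -2.25, -2.16, 0, 0, 0, -0.008], [3, 0, 0, 0, 0, 0, 0], [3, 0, 0, 0, 0, 0, 0], [3, 0, 0, 0, 0, 0, 0]]
  ]
}}

```text
time: 10.4
tool_pos: [0.6327, -0.1247, 0.127]
tool_rot: [-0.001, -0.085, 0.996, 0.0]
contact_force: [-0.7, 0.5, -2.6]
gripper_width: 0.438
grasp_force: 62.1
```

```bash
python3 go.py 635.5 -125.4 33 99.7
```

```text
t 10.4 pos [ 632.7 -124.7  127. ] tooly 99.7 open 37.2 F [-0.7  0.5 -2.6] grip 62.1
n 3 shift cm [-0.092 -0.04   3.133] turn [ 0.0004 -0.0006  0.0001] | total cm [-0.27 -0.11  9.4 ]
```

Emit:
{"name": "jog_arm", "arguments": {
  "moves": [
    [[3, -0.15, 0, 3, 0, 0, 0], [3, -0.15, 0, 3, 0, 0, 0], [3, 0, 0, 2, 0, 0, 0], [3, 0, 0, 0.7, 0, 0, 0], [3, 0, 0, 0.3, 0, 0, 0], [3, 0, 0, 0, 0, 0, 0], [3, 0, 0, 0, 0, 0, 0]]
  ]
}}

```text
time: 10.98
tool_pos: [0.6375, -0.1247, 0.0399]
tool_rot: [0.001, -0.085, 0.996, -0.001]
contact_force: [-0.5, 0.8, -1.8]
gripper_width: 0.443
grasp_force: 62.0
```

Emit:
{"name": "jog_arm", "arguments": {
  "moves": [
    [[3, 0, 0, 0.3, 0, 0, 0], [3, 0, 0, 0.2, 0, 0, 0], [3, 0, 0, 0.1, 0, 0, 0], [3, 0, 0, 0.05, 0, 0, 0], [3, 0, 0, 0, 0, 0, 0], [3, 0, 0, 0, 0, 0, 0]]
  ]
}}

```text
time: 11.48
tool_pos: [0.6372, -0.1249, 0.033]
tool_rot: [0.001, -0.085, 0.996, -0.0]
contact_force: [-3.5, 0.4, 5.4]
gripper_width: 0.445
grasp_force: 62.9
```

Emit:
{"name": "jog_arm", "arguments": {
  "moves": [
    [[5.2, 0, 0, 0, 0, 0, 0], [5.2, 0, 0, 0, 0, 0, 0], [5.2, 0, 0, 0, 0, 0, 0], [5.2, 0, 0, 0, 0, 0, 0], [5.2, 0, 0, -1, 0, 0, 0], [5.2, 0, 0, -3, 0, 0, 0], [5.2, 0, 0, -4, 0, 0, 0], [5.2, 0, 0, -4, 0, 0, 0], [5.2, 0, 0, 0, 0, 0, 0]]
  ]
}}

```text
time: 12.23
tool_pos: [0.6419, -0.1262, 0.1632]
tool_rot: [0.008, -0.085, 0.996, -0.003]
contact_force: [1.4, -1.3, 1.5]
gripper_width: 0.611
grasp_force: 0.0
```

```bash
python3 go.py 354.8 -290 130 55; python3 - <<'E'
from h import *
for n in("wrist","scene","side"):
    f=grab_frame(n);P,C=cloud(f)
    for c,z in(((.636,-.1245),.054),((.6489,-.1994),.074)):
        Q=P[np.hypot(P[:,0]-c[0],P[:,1]-c[1])<.05]; print(n,topo(Q,z-.006,z+.006))
E
```

```text
t 12.23 pos [ 641.9 -126.2  163.2] tooly 99.7 open 51.9 F [ 1.4 -1.3  1.5] grip 0.0
n 10 shift cm [ 2.596 -2.183  0.316] turn [-0.0002  0.0018  0.0781] | total cm [ 14.12 -29.88   3.32]
wrist (6184, array([ 633.3, -127.1,   53.7]), array([ 635.3, -126.7]), array([69.9, 39. ]), 9.7)
wrist (7028, array([ 645.2, -201.2,   73.6]), array([ 647.8, -202. ]), array([70. , 39.8]), 10.0)
scene (843, array([ 639.2, -125. ,   53.5]), array([ 636.7, -124.9]), array([72.1, 40.3]), 9.2)
scene (948, array([ 651.2, -199.9,   73.7]), array([ 649. , -199.1]), array([70.1, 39.2]), 10.5)
side (610, array([ 635.3, -129.5,   54.8]), array([ 636.4, -127.5]), array([69.6, 41.3]), 9.0)
side (729, array([ 648.1, -203.9,   75.7]), array([ 648.8, -201.4]), array([71.4, 39.6]), 10.2)
```

Emit:
{"name": "jog_arm", "arguments": {
  "moves": [
    [[8.5, 2.6, -2.18, 0.3, 0, 0.002, 0.078], [8.5, 2.6, -2.18, 0.3, 0, 0.002, 0.078], [8.5, 2.6, -2.18, 0.3, 0, 0.002, 0.078], [8.5, 2.6, -2.18, 0.3, 0, 0.002, 0.078], [8.5, 2.6, -2.18, 0.3, 0, 0.002, 0.078], [8.5, 2.6, -2.18, 0.3, 0, 0.002, 0.078], [8.5, 2.6, -2.18, 0.3, 0, 0.002, 0.078], [8.5, 2.6, -2.18, 0.3, 0, 0.002, 0.078], [8.5, 2.6, -2.18, 0.3, 0, 0.002, 0.078], [8.5, 2.6, -2.18, 0.3, 0, 0.002, 0.078], [8.5, 0, 0, 0, 0, 0, 0], [8.5, 0, 0, 0, 0, 0, 0], [8.5, 0, 0, 0, 0, 0, 0]]
  ]
}}

```text
time: 13.47
tool_pos: [0.3483, -0.2875, 0.123]
tool_rot: [-0.01, 0.3, 0.954, -0.0]
contact_force: [-1.0, -0.5, 0.1]
gripper_width: 0.995
grasp_force: 0.0
```

```bash
python3 - <<'E'
from h import *
f=grab_frame("wrist"); cv2.imwrite("pics/w4.png",f["color"]); P,C=cloud(f)
Q=P[np.hypot(P[:,0]-.3548,P[:,1]+.29)<.05]; print(topo(Q,.006,.014))
E
python3 go.py 354.8 -290 40 55
```

```text
(6719, array([ 352.8, -291.5,    8.4]), array([ 353.7, -292. ]), array([56.2, 56.7]), 55.4)
t 13.52 pos [ 348.8 -287.6  123.4] tooly 55.1 open 84.4 F [0.7 0.5 0.1] grip 0.0
n 3 shift cm [-0.245  0.06   2.778] turn [-0.0023 -0.0064  0.0005] | total cm [-0.63  0.14  8.34]
```

View pics/w4.png

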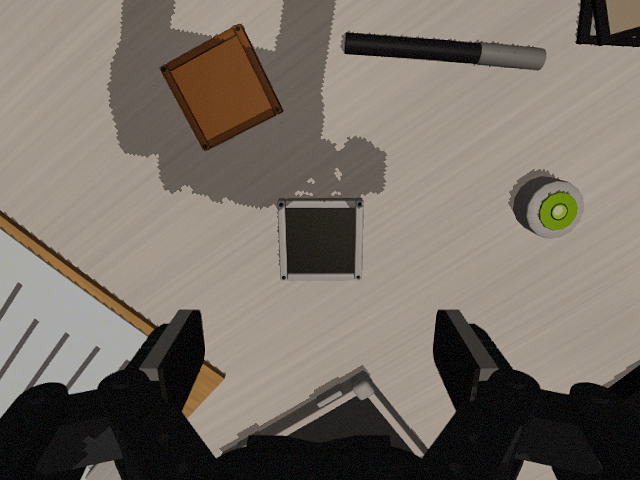

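Wrist view: the steel-framed dark filter at (321,239) is square to the fingers; the brown one at (222,87) stays out of reach of them.

Emit:
{"name": "jog_arm", "arguments": {
  "moves": [
    [[8.5, -0.3, 0.03, 3, -0.003, -0.01, 0], [8.5, -0.3, 0.03, 3, -0.003, -0.01, 0], [8.5, 0, 0, 2.5, 0, 0, 0], [8.5, 0, 0, 2, 0, 0, 0], [8.5, 0, 0, 1, 0, 0, 0], [8.5, 0, 0, 0.4, 0, 0, 0], [8.5, 0, 0, 0, 0, 0, 0], [8.5, 0, 0, 0, 0, 0, 0]]
  ]
}}

```text
time: 14.18
tool_pos: [0.354, -0.2915, 0.006]
tool_rot: [0.001, 0.3, 0.954, -0.001]
contact_force: [0.3, -0.5, 0.8]
gripper_width: 0.992
grasp_force: 0.0
```

```bash
python3 go.py 354.5 -290.8 1.5 55.2
```

```text
t 14.18 pos [ 354.  -291.5    6. ] tooly 55.1 open 84.4 F [ 0.3 -0.5  0.8] grip 0.0
n 1 shift cm [0.005 0.085 0.454] turn [-0.0018  0.0035 -0.0021] | total cm [0.   0.08 0.45]
```

Emit:
{"name": "jog_arm", "arguments": {
  "moves": [
    [[8.5, 0, 0.05, 0.2, 0, 0.003, 0], [8.5, 0, 0, 0.2, 0, 0, 0], [5.2, 0, 0, 0, 0, 0, 0], [5.2, 0, 0, 0, 0, 0, 0], [5.2, 0, 0, 0, 0, 0, 0], [5.2, 0, 0, 0, 0, 0, 0], [5.2, 0, 0, 0, 0, 0, 0], [5.2, 0, 0, 0, 0, 0, 0]]
  ]
}}

```text
time: 14.85
tool_pos: [0.3538, -0.2911, 0.0021]
tool_rot: [-0.0, 0.3, 0.954, -0.001]
contact_force: [-1.2, 1.9, 6.4]
gripper_width: 0.627
grasp_force: 62.9
```

Emit:
{"name": "jog_arm", "arguments": {
  "moves": [
    [[4.5, 0, 0, 0, 0, 0, 0], [4.5, 0, 0, -0.3, 0, 0, 0], [4.5, 0, 0, -0.7, 0, 0, 0], [4.5, 0, 0, -1, 0, 0, 0], [4.5, 0, 0, 0, 0, 0, 0]]
  ]
}}

```text
time: 15.27
tool_pos: [0.3544, -0.2916, 0.0232]
tool_rot: [0.001, 0.3, 0.954, -0.001]
contact_force: [1.0, -0.8, -0.4]
gripper_width: 0.622
grasp_force: 63.1
```

```bash
python3 - <<'E'
from h import *
f=grab_frame("wrist"); cv2.imwrite("pics/w5.png",f["color"])
E
python3 go.py 509.7 -395 70 90.5
```

```text
t 15.32 pos [ 354.2 -291.4   22.6] tooly 55.0 open 53.3 F [-0.7 -1.1 -0.9] grip 63.1
n 6 shift cm [-3.076 -0.738 -0.786] turn [-0.0005  0.0002 -0.1032] | total cm [-15.46 -10.49  -4.74]
```

View pics/w5.png

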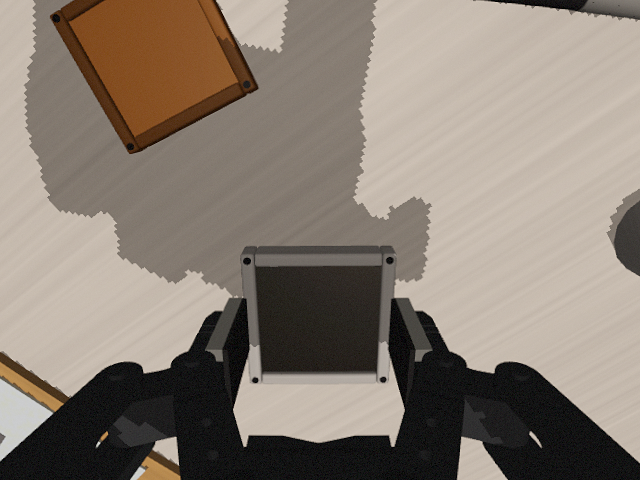

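Filter held level and square between the fingers at (320,318). Carrying it over.

Emit:
{"name": "jog_arm", "arguments": {
  "moves": [
    [[4.5, 0, 0, -1.5, 0, 0, 0], [4.5, 0, 0, -2.5, 0, 0, 0], [4.5, 0, 0, -2, 0, 0, 0], [4.5, -1.5, -0.4, 0, 0, 0, -0.06], [4.5, -2.4, -0.57, 0, 0, 0, -0.08], [4.5, -2.4, -0.57, 0, 0, 0, -0.08], [4.5, -2.4, -0.57, 0, 0, 0, -0.08], [4.5, -2.4, -0.57, 0, 0, 0, -0.08], [4.5, -2.4, -0.57, 0, 0, 0, -0.08], [4.5, -2.4, -0.57, 0, 0, 0, -0.08], [4.5, -2.2, -0.55, 0, 0, 0, -0.077], [4.5, 0, 0, 0, 0, 0, 0], [4.5, 0, 0, 0, 0, 0, 0], [4.5, 0, 0, 0, 0, 0, 0]]
  ]
}}

```text
time: 16.48
tool_pos: [0.5067, -0.3896, 0.0802]
tool_rot: [-0.001, -0.003, 1.0, 0.0]
contact_force: [0.3, 0.1, -1.0]
gripper_width: 0.626
grasp_force: 63.4
```

```bash
python3 - <<'E'
from h import *
f=grab_frame("wrist"); P,C=cloud(f)
Q=P[(abs(P[:,0]-.5097)<.09)&(abs(P[:,1]+.3943)<.09)]; print(topo(Q,.013,.019))
E
python3 go.py 509.7 -395 40 90.5
```

```text
(10296, array([ 483.5, -398.8,   15.5]), array([ 507. , -396.4]), array([100.9, 145.3]), 0.8)
t 16.53 pos [ 506.4 -389.5   80.3] tooly 90.3 open 53.5 F [-1.3 -0.  -0.4] grip 63.4
n 2 shift cm [-0.167 -0.275  2.013] turn [ 0.0002 -0.0014 -0.0014] | total cm [-0.32 -0.55  4.03]
```

Emit:
{"name": "jog_arm", "arguments": {
  "moves": [
    [[4.5, -0.15, -0.28, 1.5, 0, 0, 0], [4.5, -0.15, -0.28, 2, 0, 0, 0], [4.5, 0, 0, 1.5, 0, 0, 0], [4.5, 0, 0, 0.8, 0, 0, 0], [4.5, 0, 0, 0.5, 0, 0, 0], [4.5, 0, 0, 0, 0, 0, 0], [4.5, 0, 0, 0, 0, 0, 0], [4.5, 0, 0, 0, 0, 0, 0]]
  ]
}}

```text
time: 17.2
tool_pos: [0.5109, -0.3963, 0.0189]
tool_rot: [-0.0, -0.003, 1.0, -0.001]
contact_force: [0.4, 1.2, -0.7]
gripper_width: 0.627
grasp_force: 63.3
```

```bash
python3 go.py 509.7 -395 8.1 90.5
```

```text
t 17.2 pos [ 510.9 -396.3   18.9] tooly 90.4 open 53.3 F [ 0.4  1.2 -0.7] grip 63.3
n 1 shift cm [0.118 0.131 1.077] turn [-0.0018 -0.0004 -0.002 ] | total cm [0.12 0.13 1.08]
```

Emit:
{"name": "jog_arm", "arguments": {
  "moves": [
    [[4.5, 0, 0, 0.3, 0, 0, 0], [4.5, 0, 0, 0.2, 0, 0, 0], [4.5, 0, 0, 0.2, 0, 0, 0], [4.5, 0, 0, 0.1, 0, 0, 0], [4.5, 0, 0, 0.1, 0, 0, 0], [4.5, 0, 0, 0.1, 0, 0, 0], [4.5, 0, 0, 0, 0, 0, 0], [4.5, 0, 0, 0, 0, 0, 0]]
  ]
}}

```text
time: 17.87
tool_pos: [0.5105, -0.3958, 0.0082]
tool_rot: [-0.001, -0.003, 1.0, -0.0]
contact_force: [-1.9, 1.6, 1.5]
gripper_width: 0.626
grasp_force: 63.6
```

Emit:
{"name": "jog_arm", "arguments": {
  "moves": [
    [[4.5, 0, 0, 0.05, 0, 0, 0], [4.5, 0, 0, 0, 0, 0, 0], [4.5, 0, 0, 0, 0, 0, 0]]
  ]
}}

```text
time: 18.12
tool_pos: [0.5105, -0.3959, 0.0081]
tool_rot: [-0.001, -0.003, 1.0, -0.0]
contact_force: [-2.9, 2.2, 5.4]
gripper_width: 0.63
grasp_force: 64.1
```

Emit:
{"name": "jog_arm", "arguments": {
  "moves": [
    [[5.6, 0, 0, 0, 0, 0, 0], [6, 0, 0, 0, 0, 0, 0], [6.6, 0, 0, 0, 0, 0, 0], [7, 0, 0, 0, 0, 0, 0], [7, 0, 0, 0, 0, 0, 0], [7, 0, 0, 0, 0, 0, 0], [7, 0, 0, -0.5, 0, 0, 0], [7, 0, 0, -1.5, 0, 0, 0], [7, 0, 0, -3, 0, 0, 0], [7, 0, 0, -4, 0, 0, 0], [7, 0, 0, -4, 0, 0, 0], [7, 0, 0, 0, 0, 0, 0]]
  ]
}}

```text
time: 19.12
tool_pos: [0.515, -0.3999, 0.1502]
tool_rot: [0.006, -0.003, 1.0, -0.007]
contact_force: [1.0, -1.1, 2.2]
gripper_width: 0.817
grasp_force: 0.0
```

```bash
python3 - <<'E'
from h import *
f=grab_frame("wrist"); cv2.imwrite("pics/w6.png",f["color"]); P,C=cloud(f)
Q=P[np.hypot(P[:,0]-.5097,P[:,1]+.395)<.038]; print(np.percentile(Q[:,2],[2,20,50,80,98])*1000,topo(Q,.0125,.02))
E
python3 go.py 439.4 154 135 186.4
```

```text
[  5.59719664  14.58336629 223.81325749 232.7949998  239.34594231] (5907, array([ 509.5, -397.3,   14.4]), array([ 514.9, -397.4]), array([65.5, 56.2]), 0.9)
t 19.17 pos [ 513.8 -398.8  146.4] tooly 90.4 open 69.6 F [ 0.1 -0.8 -0.4] grip 0.0
n 16 shift cm [2.776 2.621 0.043] turn [-0.0002  0.0009  0.0916] | total cm [55.76 -1.24  1.14]
```

View pics/w6.png

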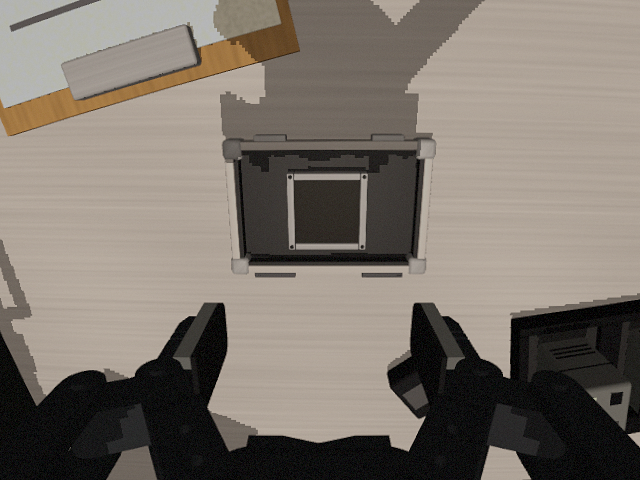

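Filter lies flat and square in the middle of the case at (327,211). Next the blue adapter.

Emit:
{"name": "jog_arm", "arguments": {
  "moves": [
    [[8.5, 2.78, 2.62, 0, 0, 0.001, 0.092], [8.5, 2.78, 2.62, 0, 0, 0.001, 0.092], [8.5, 2.78, 2.62, 0, 0, 0.001, 0.092], [8.5, 2.78, 2.62, 0, 0, 0.001, 0.092], [8.5, 2.78, 2.62, 0, 0, 0.001, 0.092], [8.5, 2.78, 2.62, 0, 0, 0.001, 0.092], [8.5, 2.78, 2.62, 0, 0, 0.001, 0.092], [8.5, 2.78, 2.62, 0, 0, 0.001, 0.092], [8.5, 2.78, 2.62, 0, 0, 0.001, 0.092], [8.5, 2.78, 2.62, 0, 0, 0.001, 0.092], [8.5, 2.78, 2.62, 0, 0, 0.001, 0.092], [8.5, 2.78, 2.62, 0, 0, 0.001, 0.092], [8.5, 2.78, 2.62, 0, 0, 0.001, 0.092], [8.5, 2.78, 2.62, 0, 0, 0.001, 0.092], [8.5, 2.78, 2.62, 0, 0, 0.001, 0.092], [8.5, 2.78, 2.62, 0, 0, 0.001, 0.092], [8.5, 0, 0, 0, 0, 0, 0], [8.5, 0, 0, 0, 0, 0, 0], [8.5, 0, 0, 0, 0, 0, 0]]
  ]
}}

```text
time: 20.75
tool_pos: [0.4334, 0.1512, 0.1382]
tool_rot: [-0.008, 0.662, 0.749, -0.001]
contact_force: [1.0, -1.1, -0.8]
gripper_width: 0.994
grasp_force: 0.0
```

```bash
python3 - <<'E'
from h import *
f=grab_frame("wrist"); cv2.imwrite("pics/w7.png",f["color"]); P,C=cloud(f)
Q=P[np.hypot(P[:,0]-.4394,P[:,1]-.154)<.045]; print(topo(Q,.026,.036),topo(Q,.02,.0275))
Q=P[np.hypot(P[:,0]-.6218,P[:,1]-.1482)<.1]; print("mount",topo(Q,.012,.016),topo(Q,.021,.03))
E
python3 go.py 439.4 154 13 6.4
```

```text
(2140, array([436.5, 156.5,  29.1]), array([437.1, 155.2]), array([60.1, 59.3]), 32.1) (1449, array([436.5, 158.6,  24.9]), array([436.9, 155.4]), array([60.9, 61.1]), 54.6)
mount (4891, array([612.6, 140.3,  13.5]), array([619.5, 147. ]), array([ 95.2, 158.2]), 6.5) (1163, array([623.2, 105.7,  23.7]), array([624.1, 104.1]), array([45. , 46.6]), 56.3)
t 20.8 pos [433.5 150.8 138.4] tooly 7.0 open 84.7 F [ 0.2  0.9 -0.7] grip 0.0
n 4 shift cm [0.044 0.18  3.134] turn [-0.003  -0.0025  0.0025] | total cm [ 0.26  0.63 12.54]
```

View pics/w7.png

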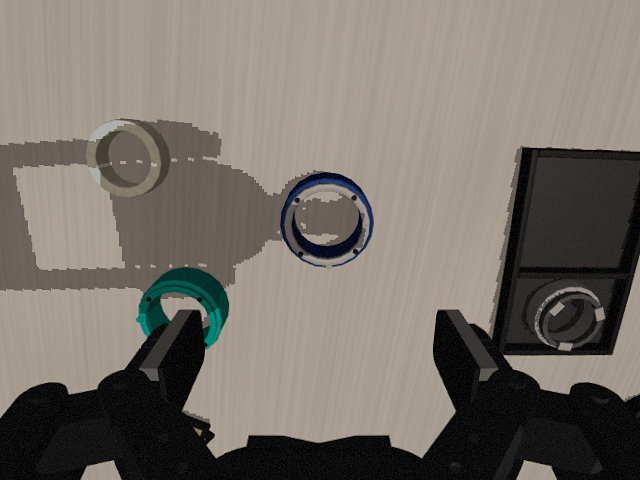

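Wrist view: blue ring at (328,220), clear of the turquoise one at (184,310). The mount tray's free side is at (580,210).

Emit:
{"name": "jog_arm", "arguments": {
  "moves": [
    [[8.5, 0.17, 0.26, 3, -0.006, -0.005, 0.005], [8.5, 0.17, 0.26, 3, -0.006, -0.005, 0.005], [8.5, 0, 0, 3, 0, 0, 0], [8.5, 0, 0, 2, 0, 0, 0], [8.5, 0, 0, 1, 0, 0, 0], [8.5, 0, 0, 0.4, 0, 0, 0], [8.5, 0, 0, 0, 0, 0, 0], [8.5, 0, 0, 0, 0, 0, 0]]
  ]
}}

```text
time: 21.47
tool_pos: [0.4394, 0.1556, 0.0161]
tool_rot: [0.001, 0.667, 0.745, 0.001]
contact_force: [0.1, -0.0, 0.0]
gripper_width: 0.997
grasp_force: 0.0
```

```bash
python3 go.py 438.3 154.8 12 6.4
```

```text
t 21.47 pos [439.4 155.6  16.1] tooly 6.4 open 84.7 F [ 0.1 -0.   0. ] grip 0.0
n 1 shift cm [-0.069 -0.123  0.407] turn [ 0.0031 -0.0005 -0.0006] | total cm [-0.07 -0.12  0.41]
```

Emit:
{"name": "jog_arm", "arguments": {
  "moves": [
    [[8.5, -0.05, -0.1, 0.35, 0, 0, 0], [8.5, 0, 0, 0, 0, 0, 0], [5, 0, 0, 0, 0, 0, 0], [5, 0, 0, 0, 0, 0, 0], [5, 0, 0, 0, 0, 0, 0], [5, 0, 0, 0, 0, 0, 0], [5, 0, 0, 0, 0, 0, 0], [5, 0, 0, 0, 0, 0, 0]]
  ]
}}

```text
time: 22.13
tool_pos: [0.4383, 0.1555, 0.0128]
tool_rot: [0.0, 0.666, 0.746, 0.001]
contact_force: [-2.6, -1.5, 7.3]
gripper_width: 0.699
grasp_force: 62.5
```

Emit:
{"name": "jog_arm", "arguments": {
  "moves": [
    [[5, 0, 0, -0.3, 0, 0, 0], [5, 0, 0, -1, 0, 0, 0], [5, 0, 0, -2.5, 0, 0, 0], [5, 0, 0, -3, 0, 0, 0], [5, 0, 0, -2, 0, 0, 0], [5, 0, 0, 0, 0, 0, 0]]
  ]
}}

```text
time: 22.63
tool_pos: [0.4408, 0.156, 0.1049]
tool_rot: [0.003, 0.666, 0.746, 0.004]
contact_force: [0.1, -0.1, -1.0]
gripper_width: 0.697
grasp_force: 65.0
```

```bash
python3 go.py 617.5 180 100 6.4
```

```text
t 22.63 pos [440.8 156.  104.9] tooly 6.4 open 59.3 F [ 0.1 -0.1 -1. ] grip 65.0
n 6 shift cm [0.069 2.971 0.099] turn [ 0.0018 -0.0002  0.0001] | total cm [ 0.42 17.83  0.49]
```

Emit:
{"name": "jog_arm", "arguments": {
  "moves": [
    [[5, 0.06, 2.55, 0, 0, 0, 0], [5, 0.06, 2.55, 0, 0, 0, 0], [5, 0.06, 2.55, 0, 0, 0, 0], [5, 0.06, 2.55, 0, 0, 0, 0], [5, 0.06, 2.55, 0, 0, 0, 0], [5, 0.06, 2.55, 0, 0, 0, 0], [5, 0.06, 2.55, 0, 0, 0, 0], [5, 0, 0, 0, 0, 0, 0], [5, 0, 0, 0, 0, 0, 0], [5, 0, 0, 0, 0, 0, 0]]
  ]
}}

```text
time: 23.47
tool_pos: [0.6129, 0.1792, 0.0978]
tool_rot: [-0.001, 0.666, 0.746, -0.001]
contact_force: [-0.3, -0.5, -1.3]
gripper_width: 0.696
grasp_force: 65.1
```

```bash
python3 go.py 617.5 180 26 6.4
```

```text
t 23.47 pos [612.9 179.2  97.8] tooly 6.4 open 59.2 F [-0.3 -0.5 -1.3] grip 65.1
n 3 shift cm [0.01  0.158 2.394] turn [-0.0007 -0.0001  0.0001] | total cm [0.03 0.46 7.18]
```

Emit:
{"name": "jog_arm", "arguments": {
  "moves": [
    [[5, 0, 0.2, 2.5, 0, 0, 0], [5, 0, 0.2, 2.5, 0, 0, 0], [5, 0, 0, 1.2, 0, 0, 0], [5, 0, 0, 0.7, 0, 0, 0], [5, 0, 0, 0.3, 0, 0, 0], [5, 0, 0, 0, 0, 0, 0], [5, 0, 0, 0, 0, 0, 0]]
  ]
}}

```text
time: 24.05
tool_pos: [0.6189, 0.18, 0.0285]
tool_rot: [0.001, 0.666, 0.746, 0.001]
contact_force: [0.1, -0.2, -1.1]
gripper_width: 0.694
grasp_force: 65.1
```

```bash
python3 go.py 617.5 180 17 6.4
```

```text
t 24.05 pos [618.9 180.   28.5] tooly 6.4 open 59.0 F [ 0.1 -0.2 -1.1] grip 65.1
n 1 shift cm [ 0.019 -0.14   1.15 ] turn [ 0.0025 -0.0005  0.0002] | total cm [ 0.02 -0.14  1.15]
```

Emit:
{"name": "jog_arm", "arguments": {
  "moves": [
    [[5, 0, -0.1, 0.4, 0, 0, 0], [5, 0, 0, 0.3, 0, 0, 0], [5, 0, 0, 0.2, 0, 0, 0], [5, 0, 0, 0.1, 0, 0, 0], [5, 0, 0, 0.1, 0, 0, 0], [5, 0, 0, 0.05, 0, 0, 0], [5, 0, 0, 0, 0, 0, 0], [5, 0, 0, 0, 0, 0, 0]]
  ]
}}

```text
time: 24.72
tool_pos: [0.6176, 0.1798, 0.0168]
tool_rot: [0.0, 0.666, 0.746, 0.001]
contact_force: [-3.3, -1.0, 5.8]
gripper_width: 0.694
grasp_force: 65.8
```

Emit:
{"name": "jog_arm", "arguments": {
  "moves": [
    [[6.6, 0, 0, 0, 0, 0, 0], [7.2, 0, 0, 0, 0, 0, 0], [7.2, 0, 0, 0, 0, 0, 0], [7.2, 0, 0, 0, 0, 0, 0], [7.2, 0, 0, -0.5, 0, 0, 0], [7.2, 0, 0, -2, 0, 0, 0], [7.2, 0, 0, -4, 0, 0, 0], [7.2, 0, 0, -4, 0, 0, 0], [7.2, 0, 0, -2, 0, 0, 0], [7.2, 0, 0, 0, 0, 0, 0], [7.2, 0, 0, 0, 0, 0, 0]]
  ]
}}

```text
time: 25.63
tool_pos: [0.6185, 0.1799, 0.1433]
tool_rot: [0.001, 0.666, 0.746, 0.002]
contact_force: [-1.2, 0.3, -1.2]
gripper_width: 0.84
grasp_force: 0.0
```

```bash
python3 - <<'E'
from h import *
for n in("wrist","scene","side"):
    f=grab_frame(n);P,C=cloud(f)
    Q=P[np.hypot(P[:,0]-.6182,P[:,1]-.1805)<.042]; print(n,topo(Q,.027,.04))
E
python3 go.py 420.7 -153.1 130 11
```

```text
wrist (3039, array([617.5, 182.3,  31.8]), array([617.6, 179.9]), array([61.1, 60.7]), 52.9)
scene (330, array([621.5, 179.7,  31.6]), array([619.4, 181.6]), array([59.5, 59.9]), 21.0)
side (236, array([619. , 175.6,  32.9]), array([619.9, 176.6]), array([60.8, 59.5]), 3.6)
t 25.78 pos [615.8 179.4 138.4] tooly 6.4 open 71.7 F [-0.8 -0.3  0.4] grip 0.0
n 12 shift cm [-2.501 -2.019  0.073] turn [-0.0003 -0.     -0.0067] | total cm [-28.92 -25.5    0.84]
```

Adapter seated centrally. Next the level.

Emit:
{"name": "jog_arm", "arguments": {
  "moves": [
    [[8.5, -2.5, -2.02, 0, 0, 0, -0.007], [8.5, -2.5, -2.02, 0, 0, 0, -0.007], [8.5, -2.5, -2.02, 0, 0, 0, -0.007], [8.5, -2.5, -2.02, 0, 0, 0, -0.007], [8.5, -2.5, -2.02, 0, 0, 0, -0.007], [8.5, -2.5, -2.02, 0, 0, 0, -0.007], [8.5, -2.5, -2.02, 0, 0, 0, -0.007], [8.5, -2.5, -2.02, 0, 0, 0, -0.007], [8.5, -2.5, -2.02, 0, 0, 0, -0.007], [8.5, -2.5, -2.02, 0, 0, 0, -0.007], [8.5, -2.5, -2.02, 0, 0, 0, -0.007], [8.5, -2.5, -2.02, 0, 0, 0, -0.007], [8.5, 0, 0, 0, 0, 0, 0], [8.5, 0, 0, 0, 0, 0, 0], [8.5, 0, 0, 0, 0, 0, 0]]
  ]
}}

```text
time: 27.03
tool_pos: [0.4218, -0.1527, 0.1391]
tool_rot: [-0.001, 0.635, 0.773, 0.0]
contact_force: [-0.0, 0.6, -0.4]
gripper_width: 0.994
grasp_force: 0.0
```

```bash
python3 - <<'E'
from h import *
f=grab_frame("wrist"); P,C=cloud(f)
Q=P[np.hypot(P[:,0]-.4207,P[:,1]+.1531)<.035]; print(topo(Q,.015,.028),topo(Q,.0215,.028))
E
python3 go.py 420.2 -154 5 11
```

```text
(2355, array([ 418.9, -154. ,   22. ]), array([ 419. , -155.1]), array([37.2, 37. ]), 20.8) (1289, array([ 419.2, -154.8,   23.4]), array([ 419.5, -155.1]), array([33.4, 32. ]), 32.3)
t 27.08 pos [ 422.2 -152.3  139.3] tooly 11.3 open 84.6 F [ 0.3 -0.4  0.1] grip 0.0
n 4 shift cm [-0.035 -0.055  3.358] turn [-0.0002 -0.0005  0.0011] | total cm [-0.12 -0.23 13.43]
```

Emit:
{"name": "jog_arm", "arguments": {
  "moves": [
    [[8.5, -0.06, -0.12, 3.2, 0, 0, 0.002], [8.5, -0.06, -0.12, 3.2, 0, 0, 0.002], [8.5, 0, 0, 3.2, 0, 0, 0], [8.5, 0, 0, 2, 0, 0, 0], [8.5, 0, 0, 1, 0, 0, 0], [8.5, 0, 0, 0.5, 0, 0, 0], [8.5, 0, 0, 0.1, 0, 0, 0], [8.5, 0, 0, 0, 0, 0, 0]]
  ]
}}

```text
time: 27.75
tool_pos: [0.4215, -0.1549, 0.0094]
tool_rot: [0.001, 0.636, 0.772, 0.001]
contact_force: [-0.5, -0.4, 0.3]
gripper_width: 0.992
grasp_force: 0.0
```

```bash
python3 go.py 420.2 -154.3 4.5 11
```

```text
t 27.75 pos [ 421.5 -154.9    9.4] tooly 11.0 open 84.3 F [-0.5 -0.4  0.3] grip 0.0
n 1 shift cm [ 0.079 -0.115  0.488] turn [0.0018 0.0006 0.0007] | total cm [ 0.08 -0.11  0.49]
```

Emit:
{"name": "jog_arm", "arguments": {
  "moves": [
    [[8.5, 0.06, -0.1, 0.3, 0, 0, 0], [8.5, 0, 0, 0.1, 0, 0, 0], [2.8, 0, 0, 0, 0, 0, 0], [2.8, 0, 0, 0, 0, 0, 0], [2.8, 0, 0, 0, 0, 0, 0], [2.8, 0, 0, 0, 0, 0, 0], [2.8, 0, 0, 0, 0, 0, 0], [2.8, 0, 0, 0, 0, 0, 0], [2.8, 0, 0, 0, 0, 0, 0], [2.8, 0, 0, 0, 0, 0, 0]]
  ]
}}

```text
time: 28.58
tool_pos: [0.4199, -0.1547, 0.0052]
tool_rot: [0.001, 0.636, 0.772, 0.0]
contact_force: [-1.0, -0.8, 5.0]
gripper_width: 0.414
grasp_force: 60.5
```

Emit:
{"name": "jog_arm", "arguments": {
  "moves": [
    [[2.8, 0, 0, -0.3, 0, 0, 0], [2.8, 0, 0, -1.5, 0, 0, 0], [2.8, 0, 0, -3, 0, 0, 0], [2.8, 0, 0, -4, 0, 0, 0], [2.8, 0, 0, -3, 0, 0, 0], [2.8, 0, 0, 0, 0, 0, 0]]
  ]
}}

```text
time: 29.08
tool_pos: [0.4229, -0.1564, 0.1294]
tool_rot: [0.006, 0.636, 0.772, 0.001]
contact_force: [0.9, -0.9, -0.3]
gripper_width: 0.41
grasp_force: 60.3
```

```bash
python3 go.py 501 354 125 11
```

```text
t 29.08 pos [ 422.9 -156.4  129.4] tooly 11.0 open 34.8 F [ 0.9 -0.9 -0.3] grip 60.3
n 15 shift cm [3.241 1.16  0.022] turn [ 0.0007  0.0005 -0.    ] | total cm [48.61 17.4   0.44]
```

Emit:
{"name": "jog_arm", "arguments": {
  "moves": [
    [[2.8, 3.24, 1.16, 0, 0, 0, 0], [2.8, 3.24, 1.16, 0, 0, 0, 0], [2.8, 3.24, 1.16, 0, 0, 0, 0], [2.8, 3.24, 1.16, 0, 0, 0, 0], [2.8, 3.24, 1.16, 0, 0, 0, 0], [2.8, 3.24, 1.16, 0, 0, 0, 0], [2.8, 3.24, 1.16, 0, 0, 0, 0], [2.8, 3.24, 1.16, 0, 0, 0, 0], [2.8, 3.24, 1.16, 0, 0, 0, 0], [2.8, 3.24, 1.16, 0, 0, 0, 0], [2.8, 3.24, 1.16, 0, 0, 0, 0], [2.8, 3.24, 1.16, 0, 0, 0, 0], [2.8, 3.24, 1.16, 0, 0, 0, 0], [2.8, 3.24, 1.16, 0, 0, 0, 0], [2.8, 3.24, 1.16, 0, 0, 0, 0], [2.8, 0, 0, 0, 0, 0, 0], [2.8, 0, 0, 0, 0, 0, 0], [2.8, 0, 0, 0, 0, 0, 0]]
  ]
}}

```text
time: 30.58
tool_pos: [0.4964, 0.3553, 0.1209]
tool_rot: [-0.0, 0.636, 0.772, -0.001]
contact_force: [-0.2, -0.9, -1.6]
gripper_width: 0.416
grasp_force: 60.4
```

```bash
python3 - <<'E'
from h import *
f=grab_frame("wrist"); cv2.imwrite("pics/w8.png",f["color"]); P,C=cloud(f)
Q=P[np.hypot(P[:,0]-.4955,P[:,1]-.3844)<.095]; print(topo(Q,.012,.0165))
E
python3 go.py 501 354 9.2 11
```

```text
(6782, array([489.7, 397.9,  13.7]), array([493.3, 382.8]), array([100.6, 135.1]), 11.6)
t 30.63 pos [496.7 354.8 121.3] tooly 11.0 open 35.4 F [ 0.5  0.1 -0.8] grip 60.4
n 4 shift cm [-0.039  0.106  2.803] turn [-0.0004  0.0002 -0.0001] | total cm [-0.16  0.41 11.21]
```

View pics/w8.png

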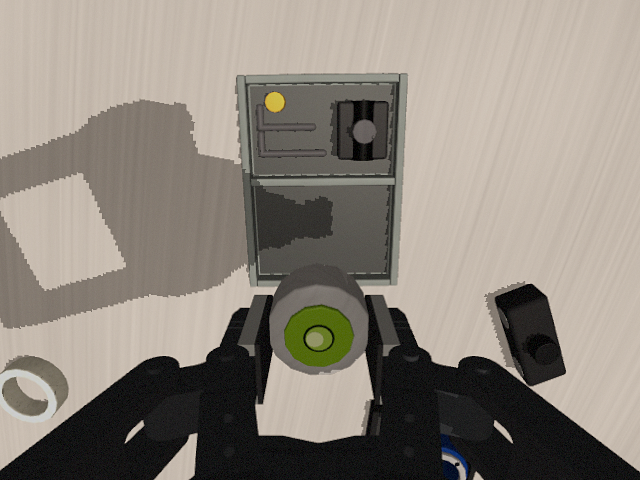

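Level held upright at (318,320); the free compartment at (325,230) is empty.

Emit:
{"name": "jog_arm", "arguments": {
  "moves": [
    [[2.8, -0.05, 0.18, 3, 0, 0, 0], [2.8, -0.05, 0.18, 3, 0, 0, 0], [2.8, 0, 0, 2.2, 0, 0, 0], [2.8, 0, 0, 1.2, 0, 0, 0], [2.8, 0, 0, 0.6, 0, 0, 0], [2.8, 0, 0, 0.2, 0, 0, 0], [2.8, 0, 0, 0, 0, 0, 0], [2.8, 0, 0, 0, 0, 0, 0]]
  ]
}}

```text
time: 31.3
tool_pos: [0.5025, 0.3561, 0.0226]
tool_rot: [0.001, 0.636, 0.771, 0.002]
contact_force: [0.2, 1.0, -1.3]
gripper_width: 0.418
grasp_force: 60.3
```

```bash
python3 go.py 501 354 9.2 11
```

```text
t 31.3 pos [502.5 356.1  22.6] tooly 11.0 open 35.5 F [ 0.2  1.  -1.3] grip 60.3
n 1 shift cm [-0.176 -0.188  1.336] turn [ 0.0035 -0.0012 -0.0004] | total cm [-0.17 -0.18  1.34]
```

Emit:
{"name": "jog_arm", "arguments": {
  "moves": [
    [[2.8, -0.15, -0.15, 0.5, 0, 0, 0], [2.8, 0, 0, 0.3, 0, 0, 0], [2.8, 0, 0, 0.2, 0, 0, 0], [2.8, 0, 0, 0.1, 0, 0, 0], [2.8, 0, 0, 0.1, 0, 0, 0], [2.8, 0, 0, 0.1, 0, 0, 0], [2.8, 0, 0, 0.05, 0, 0, 0], [2.8, 0, 0, 0, 0, 0, 0], [2.8, 0, 0, 0, 0, 0, 0]]
  ]
}}

```text
time: 32.05
tool_pos: [0.5004, 0.3541, 0.0092]
tool_rot: [0.0, 0.636, 0.772, 0.0]
contact_force: [-4.3, -2.6, 10.0]
gripper_width: 0.41
grasp_force: 61.5
```

Emit:
{"name": "jog_arm", "arguments": {
  "moves": [
    [[4.2, 0, 0, -0.05, 0, 0, 0], [4.8, 0, 0, 0, 0, 0, 0], [4.8, 0, 0, 0, 0, 0, 0], [4.8, 0, 0, 0, 0, 0, 0], [4.8, 0, 0, -0.5, 0, 0, 0], [4.8, 0, 0, -2, 0, 0, 0], [4.8, 0, 0, -4, 0, 0, 0], [4.8, 0, 0, -4, 0, 0, 0], [4.8, 0, 0, -4, 0, 0, 0], [4.8, 0, 0, -2, 0, 0, 0], [4.8, 0, 0, 0, 0, 0, 0], [4.8, 0, 0, 0, 0, 0, 0]]
  ]
}}

```text
time: 33.05
tool_pos: [0.501, 0.3543, 0.1752]
tool_rot: [0.001, 0.636, 0.772, 0.002]
contact_force: [-0.5, -0.0, -0.7]
gripper_width: 0.564
grasp_force: 0.0
```

```bash
python3 - <<'E'
from h import *
for n in("wrist","scene","side"):
    f=grab_frame(n);P,C=cloud(f)
    Q=P[np.hypot(P[:,0]-.5005,P[:,1]-.354)<.03]; print(n,topo(Q,.018,.032),np.percentile(Q[:,2],98))
    if n=="scene": cv2.imwrite("pics/end.png",np.clip(f["color"]*1.5,0,255).astype(np.uint8))
print(state()["tool_pos"])
E
```

```text
wrist (1942, array([500.4, 354.8,  26. ]), array([500.8, 353.8]), array([36.9, 37.3]), 13.6) 0.26460479610872356
scene (193, array([505.1, 352.7,  25.5]), array([503. , 355.3]), array([38.9, 37.3]), 2.7) 0.3499360518057319
side (123, array([502.3, 348. ,  26.5]), array([498.8, 354. ]), array([35.8, 44.6]), 50.3) 0.29246893262472334
[0.49878836 0.35313004 0.17035549]
```

View pics/end.png

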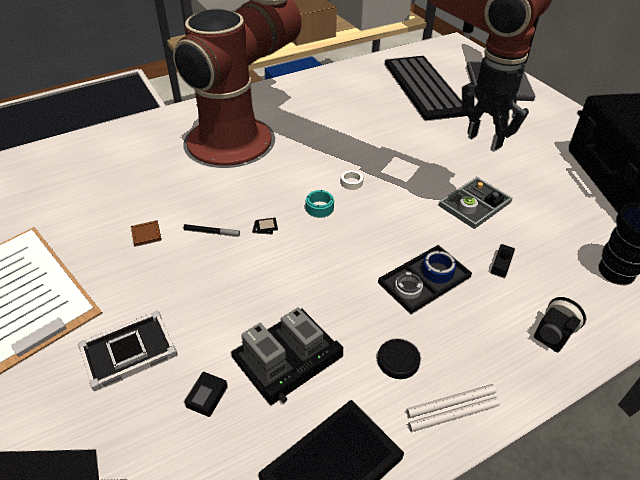

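The final view shows both batteries in the charger at (265,350) and (302,333). The filter is in its case (127,348), the adapter in the mount tray (438,266) and the level in the fittings tray (468,203). The look-alikes are untouched.

```bash
python3 -c "
from plant import *
print(job_done())"
```

```text
the job is handed in; nothing more can be done
None
```

The job is handed in at about 33 s: both batteries, the filter, the blue adapter and the level each sit in their own place and look fully down in the last checks, and the look-alikes were not touched.

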